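Roll the big tin onto the weighing plate

ROBOT

A 6-joint arm with a two-finger parallel gripper is mounted at the origin on the work surface. World frame = base frame: x ahead of the robot, y to its left, z up, the work surface at z = 0. Lengths are in m, angles in degrees, forces in N, time in s.
With the tool pointing down it reaches from about 0.3 to 0.75 m from the base axis. Payload 8.5 kg.
Tool frame: the origin (TCP) lies on the centre line of the jaws, within the pads' length; the fingertips stand env.tips_ahead ahead of it and the grasp point (between the pads) lies 8 mm behind it (env.tips_ahead is the distance from the TCP to the fingertips, in m); z points along the fingers, y is the direction in which the jaws open and shut (so a half turn about z gives the same grasp; the last joint's range is limited). The gripper opens to 85 mm and grips with 20 to 120 N. Pads are 22 mm wide; open, the fingers measure 114 mm over their backs; the gripper's body (76 mm by 85 mm) begins 54 mm behind the grasp point. The pads swing forward as they close: fully open they stand 13 mm farther back than shut.
Start: joints at [54.127, 21.807, 74.336, -0, 83.858, -12.336], TCP at [0.22, 0.504, 0.242] pointing down, gripper open.
Joint ranges: [-178.18, 178.18], [-50.72, 133.34], [12.68, 142.11], [-81.47, 261.47], [9.98, 163.14], [-165.26, 165.26]. Speed limits (degrees/s): [136.94, 136.94, 180, 180, 180, 180].

INTERFACE

Orientations are given as a 3x3 rotation matrix whose columns are the frame's x, y, z axes.
In Python, from rig import env gives the robot as it stands.
- The arm moves only by the tool servo_tool, never from a script. Its argument "commands" is a list of rows, each an object with "linear": the shift along the tool's x, y, z in mm, a list of three; "angular": the turn, a rotation vector about the tool's x, y, z in degrees, a list of three; "gripper": the opening, from -1 (shut) to 1 (fully open). In form: [{"linear": [x, y, z], "angular": [rx, ry, rz], "gripper": gripper}, ...]. A call has 1 to 20 rows; each row is the pose to reach, as a shift and turn from the pose commanded when the call began, along the tool's axes at that moment; what a row does not reach only later rows make up. A row lasts 1/10 s, in which the tool goes at most 50 mm and 8.59 degrees, less where a joint would pass 70% of its speed; a pose out of reach is approached as far as the arm can. A call with a gripper value outside its range is refused whole. The fingers move at their own pace and stop on an object; "force" is the grip in N (left out, the last holds). Time passes only in rows, so rows that repeat a pose let the fingers close. It gives the time, the measured TCP pose, the force and the opening at its end, in the units of the state.
- env.observe(): the state, without advancing time (a new reading comes with each control period).
- env.get_image(name): name is "scene" or "top" or "wrist"; returns a dict with "frame" (420x560x3 uint8, blue, green, red), "fx", "fy", "cx", "cy" (pixels), "cam_to_world" (4x4, takes a point from camera to world coordinates); the wrist camera has in their place "T_tool_cam" (4x4, takes a point from camera to tool coordinates, whose origin is the TCP and whose axes are the flange's). Camera axes: x right, y up, looking along -z (the intrinsics and any distortion apply to the point x, -y, -z); pixel columns grow to the right and rows downward; lengths in m; the calibration is good to about 2 mm. A picture is of the moment at which its call begins: read the wrist's pose just before it. There is no depth.
- env.close_job(): hands the job in, once; it reports no verdict.
Trained networks look in a picture, given as the dict that the camera call returned (one of the last four; its "shot" number tells which), for a name from the list of things; names that differ only in an ending like _2 or _b are one class to them, and where a whole thing is asked for, a point or a joint stands for the part that bears it (a point fixed in the world has none). Each returns a list of dicts, best first, with "confidence" (0 to 1); they miss things now and then, are a little off and sometimes report something else, mostly with a low value. They report only what shows in the picture. A call takes as long as a camera call. They do not tell look-alikes from the thing itself.
- env.trace(picture, query): "pixels" (420x560 bool, what is visible of it) and "extent" ([left, top, right, bottom] in pixels, round what is visible of it).
The state is a dict: "time_s": time; "q": joint angles; "qvel": joint speeds; "joint_efforts": joint torques, N m; "position": TCP position; "tool_rot": TCP orientation; "ft_force": force on the tool from outside, world axes, zero at the start; "wrist_torque": the same for the moment, N m; "grip_width": finger opening in m.
Only numpy, scipy, OpenCV 4.12 (cv2) and the standard library are available. Lean on these libraries where they do the work, as an engineer would, in place of code of your own. Each camera call takes 0.05 s, during which the arm holds its last target.

TASK

Roll the big tin that lies on its side along the steel weighing bench until it lies still across the middle of the grey weighing plate, over the plate's black centre line. Roll it with the fingertips working on the top of the tin, never pushing it from its side, and never lift it, press hard or let it leave the bench. Leave the bottle, the jar and the bowl where they stand.

Things in the scene. Friction and masses are not known exactly. Their poses are not given: they have to be found in the camera images.
- tin: full catering tin lying on its side: plain cylinder, 100 mm diameter, 120 mm long, 0.6 to 0.9 kg, pale label; too wide to grasp. Origin at its centre, on its axis, 50 mm above the bench top. Its x axis is the cylinder's axis; y, z turn as it rolls. Pushed and let go it coasts (slows 0.25 m/s per s). A fingertip pressing on its top with 10 to 15 N does not slip, and goes twice as far as its centre.
- deck: the weighing bench, a fixed flat steel deck 200 mm (its x) by 500 mm (its y) and 14 mm high, black rubber edging on its long sides. Origin at the centre of its underside. The tin rolls along the deck's y axis, either way according to where the plate is.
- plate: grey weighing plate with a black border, 160 mm (its x) by 110 mm (its y), flush in the deck (level with it, nothing to climb), with a black centre line along its x axis. Origin at its centre, on the deck's top face, 14 mm above the counter; same yaw as the deck. It lies 120 to 220 mm from the tin's start, towards +y or -y.
- bottle: upright amber bottle, 60 mm across, 170 mm tall, loose, origin at the centre of its underside; bystander.
- jar: terracotta jar, 86 mm across, 100 mm tall, loose, origin at the centre of its underside; bystander.
- bowl: white bowl, 110 mm across, 40 mm tall, loose, origin at the centre of its underside; bystander.
Things that resemble listed ones, but are neither listed nor needed, are in the scene too. Of the things like the tin, leave any that is green or yellow; of the rest the larger one is meant.

How it is judged (in metres and radians):
On the way:
1. the tin has rolled over through about a third of a turn (rolled, not slid) (angle between tin's own z axis and vertical above 1.75 rad), for 0.02 s.
At the end, for the whole second after the job is handed in: The tin lies on its side on the deck, at rest (under 10 mm/s), its centre within 18 mm of the plate's centre line (along the rolling direction) and within 35 mm of the plate's middle along that line, its axis within 15 degrees of the line (y of tin in the frame of plate between -0.018 and 0.018 m and x of tin in the frame of plate between -0.035 and 0.035 m and z of tin in the frame of plate between 0.045 and 0.055 m and angle between the x axis of tin and the x axis of plate, either way round below 0.26 rad and linear speed of tin below 0.01 m/s); the robot touches nothing.
It fails at once if the tin was lifted, stood on end or left the bench (height (world z) of tin above 0.074 m or height (world z) of tin below 0.056 m).
It fails at once if the tin was pushed from its side, not worked at its top (a finger touched it with the grasp point, some 19 mm behind the tips, lower than 109 mm above the counter; the tin's top is at 114 mm) (contact force between the fingers and tin above 0.5 N and height (world z) of the grasp point below 0.109 m).
It fails at once if the tin was pressed hard (over 60 N) (contact force between the fingers and tin above 60 N).
It fails at once if the bottle, jar or bowl was moved by more than 20 mm (distance of any of bottle, jar, bowl from where it was at the start of the episode above 0.02 m).
It also fails if it takes over 64 s, if anything falls off the work surface, if the arm or the gripper's body presses on something with over 40 N, if the wrist force passes 120 N, or if a joint passes its speed limit or range.

## Working session

There is one attempt and no reset: what is moved stays moved. The work goes in short steps, Python scripts to look and compute and a tool call to move; the robot and the scene stay as the last step left them, time stands still between calls to the robot, and variables do not carry over. Pictures are saved under pics/ and viewed, and the job is handed in when it is done.

Besides the shell and the picture viewer there is one more tool, called after "Emit:" as a command line: name --argument value ..., lists and objects as JSON in quotes. servo_tool: Moves the arm, as the interface text tells. Its arguments: {"type":"object","properties":{"commands":{"type":"array","items":{"type":"object","properties":{"linear":{"type":"array","items":{"type":"number"}},"angular":{"type":"array","items":{"type":"number"}},"gripper":{"type":"number"}}}},"force":{"type":"number"}},"required":["commands"]}

```bash
mkdir -p pics; ls; python3 - <<'E'
from rig import env
import cv2,numpy as np
s=env.observe();print(s['time_s'],s['position'],s['tool_rot'],s['grip_width'],env.tips_ahead)
for n in('scene','top'):
    p=env.get_image(n);cv2.imwrite(f'pics/{n}0.png',p['frame']);print(n,p['fx'],p['fy'],p['cx'],p['cy'],np.round(p['cam_to_world'],4).tolist(),[k for k in p])
    for q in('tin','plate','deck','bottle','jar','bowl'):
        print(q,[(d['extent'],round(d['confidence'],2)) for d in env.trace(p,q)])
E
```

```text
pics
0.0 [0.21947245 0.50399931 0.24167473] [[-9.16797763e-01  3.99350731e-01 -9.24494544e-04]
 [ 3.99351642e-01  9.16797005e-01 -1.23169376e-03]
 [ 3.55696024e-04 -1.49841250e-03 -9.99998814e-01]] 0.08533138089647362 0.011
scene 412.0183471207089 412.0183471207089 280.48754434627153 209.12778781490957 [[-0.7136, -0.4967, 0.4941, 1.0584], [0.7005, -0.5174, 0.4915, 0.4777], [0.0115, 0.6968, 0.7171, 0.7673], [0.0, 0.0, 0.0, 1.0]] ['frame', 'fx', 'fy', 'cx', 'cy', 'cam_to_world', 'shot']
tin [([269.5, 190.2, 337.8, 251.7], 0.96), ([284.1, 304.2, 358.7, 392.5], 0.85), ([295.7, 115.7, 333.8, 166.1], 0.78), ([341.6, 165.8, 378.6, 209.5], 0.75)]
plate [([214.3, 170.7, 282.2, 220.6], 0.96)]
deck [([182.5, 152.6, 378.9, 306.9], 0.85)]
bottle [([428.0, 243.1, 477.0, 311.9], 0.82)]
jar [([175.1, 114.1, 207.1, 155.9], 0.87)]
bowl [([192.0, 238.4, 246.6, 287.3], 0.81)]
top 521.3157544292984 521.3157544292984 288.0610546497988 212.0389255268805 [[-0.0265, 0.9881, -0.1518, 0.3693], [-0.9996, -0.0283, -0.0097, -0.0015], [-0.0139, 0.1514, 0.9884, 1.3144], [0.0, 0.0, 0.0, 1.0]] ['frame', 'fx', 'fy', 'cx', 'cy', 'cam_to_world', 'shot']
tin [([248.4, 181.9, 292.8, 238.9], 0.98), ([329.1, 283.8, 388.0, 348.3], 0.9), ([244.7, 281.3, 292.0, 325.1], 0.89), ([142.7, 109.9, 211.3, 163.2], 0.78)]
plate [([324.2, 181.1, 373.7, 252.4], 0.64)]
deck []
bottle [([111.9, 240.2, 151.5, 269.2], 0.94)]
jar [([452.8, 200.8, 489.0, 235.9], 0.73)]
bowl [([269.1, 115.3, 311.7, 159.5], 0.9)]
```

View pics/scene0.png

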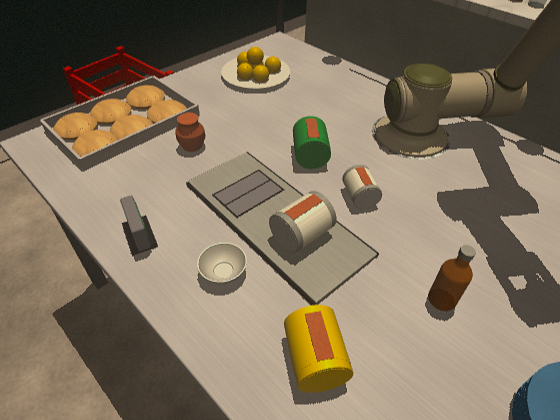

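View pics/top0.png

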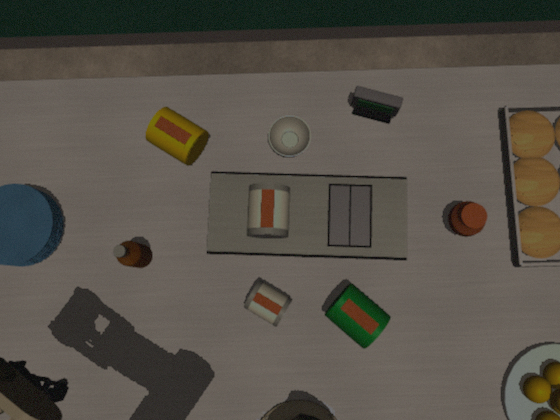

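The tin candidates in the top view are:
- Large pale tin on the bench (269,211)
- Small pale tin (268,302)
- Green tin (357,315)
- Yellow tin (177,135)

By the description, I choose the large pale one on the bench. I'll check it in a close crop.

```bash
python3 - <<'E'
from rig import env
import cv2,numpy as np
f=cv2.imread('pics/top0.png')
c=f[160:270,200:420];cv2.imwrite('pics/crop0.png',cv2.resize(cv2.convertScaleAbs(c,alpha=1.5),None,fx=3.6,fy=3.6,interpolation=cv2.INTER_CUBIC))
E
```

```text
(no output)
```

View pics/crop0.png

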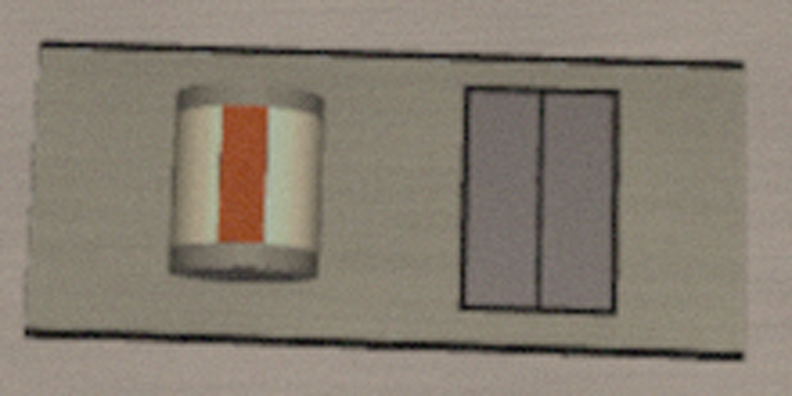

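```bash
cat > h.py <<'E'
import cv2,numpy as np
from scipy.optimize import minimize
def ray(p,uv):
    d=np.array([(uv[0]-p['cx'])/p['fx'],-(uv[1]-p['cy'])/p['fy'],-1.]);T=np.array(p['cam_to_world'])
    return T[:3,3],T[:3,:3]@d
def onplane(p,uv,z):
    o,d=ray(p,uv);return (o+d*(z-o[2])/d[2])[:2]
def proj(p,X):
    T=np.array(p['cam_to_world']);c=(np.asarray(X)-T[:3,3])@T[:3,:3]
    return np.c_[p['cx']+p['fx']*c[:,0]/-c[:,2],p['cy']-p['fy']*c[:,1]/-c[:,2]]
def cyl(x,y,yaw,R=.05,L=.12,z=.064):
    t=np.linspace(0,2*np.pi,49)[:-1];a=np.array([np.cos(yaw),np.sin(yaw),0]);b=np.array([-a[1],a[0],0])
    r=R*(np.cos(t)[:,None]*b+np.sin(t)[:,None]*np.array([0,0,1]))
    return np.array([x,y,z])+np.r_[r+a*L/2,r-a*L/2]
def fit(views,x0):
    S=4
    def cost(v):
        e=0
        for p,m,k in views:
            h=cv2.convexHull(proj(p,cyl(*v)).astype(np.float32))
            x,y,w,hh=k
            im=np.zeros(((hh)*S,(w)*S),np.uint8)
            cv2.fillPoly(im,[np.round(((h[:,0]-[x-.5,y-.5])*S-.5)*16).astype(np.int32)],255,shift=4)
            im=cv2.resize(im,(w,hh),interpolation=cv2.INTER_AREA)/255.
            e+=np.abs(im-m[y:y+hh,x:x+w]).sum()/m.sum()
        return e
    x0=np.array(x0)
    r=minimize(cost,x0,method='Nelder-Mead',options=dict(initial_simplex=[x0,x0+[.02,0,0],x0+[0,.02,0],x0+[0,0,.15]],xatol=1e-4,fatol=1e-4))
    return r.x,r.fun
def findtin(env,x0,names=('top','scene'),verbose=True):
    vs=[];out=[]
    for n in names:
        p=env.get_image(n);u0=proj(p,np.array([[*x0[:2],.064]]))[0]
        ds=[d for d in env.trace(p,'tin')]
        if not ds: print(n,'none');continue
        c=[np.array([(d['extent'][0]+d['extent'][2])/2,(d['extent'][1]+d['extent'][3])/2]) for d in ds]
        i=int(np.argmin([np.linalg.norm(q-u0) for q in c]));m=ds[i]['pixels'].astype(float)
        e=ds[i]['extent'];k=(int(e[0])-20,int(e[1])-20,int(e[2]-e[0])+40,int(e[3]-e[1])+40)
        vs.append((p,m,k));r=fit(vs[-1:],x0);out.append(r)
        if verbose:print(n,np.round(c[i],1),np.round(r[0],4),round(r[1],3))
    r=fit(vs,out[0][0]);print('joint',np.round(r[0],4),round(r[1],3));return r[0]
E
python3 - <<'E'
from rig import env
from h import *
p=env.get_image('top')
f=lambda u,v:(200+(u+.5)/3.6-.5,160+(v+.5)/3.6-.5)
pl=np.array([onplane(p,f(*c),.014) for c in[(466,88),(618,91),(616,313),(462,308)]])
dk=np.array([onplane(p,f(*c),.014) for c in[(42,44),(742,65),(742,356),(26,333)]])
cl=np.array([onplane(p,f(*c),.014) for c in[(541,90),(540,310)]])
print(pl.round(4).tolist(),pl.mean(0));print(dk.round(4).tolist(),dk.mean(0));print(cl,cl.mean(0))
for q in(pl,dk): print([np.linalg.norm(q[i]-q[(i+1)%4]).round(4) for i in range(4)],[np.degrees(np.arctan2(*(q[a]-q[b])[::-1])).round(2) for a,b in((0,3),(1,2),(0,1),(3,2))])
print(np.degrees(np.arctan2(*(cl[0]-cl[1])[::-1])))
g=onplane(p,(269,211),.08)
findtin(env,[*g,0.])
q=env.get_image('scene')
d=[d for d in env.trace(q,'plate')][0]['pixels'].astype(np.uint8)
c=max(cv2.findContours(d,0,2)[0],key=cv2.contourArea);b=cv2.approxPolyDP(c,6,True)[:,0]
print(b.tolist(),np.array([onplane(q,u,.014) for u in b]).round(4).tolist())
E
```

```text
[[0.6378, -0.0949], [0.6325, -0.2019], [0.476, -0.1925], [0.4824, -0.0862]] [ 0.55716875 -0.14386448]
[[0.6786, 0.2049], [0.6486, -0.2901], [0.4439, -0.2777], [0.4734, 0.2168]] [ 0.56112638 -0.03652276]
[[ 0.63483299 -0.14770043]
 [ 0.47948902 -0.14009371]] [ 0.55716101 -0.14389707]
[np.float64(0.1071), np.float64(0.1568), np.float64(0.1066), np.float64(0.1557)] [np.float64(-3.22), np.float64(-3.41), np.float64(87.16), np.float64(86.54)]
[np.float64(0.4959), np.float64(0.2051), np.float64(0.4954), np.float64(0.2055)] [np.float64(-3.35), np.float64(-3.47), np.float64(86.54), np.float64(86.59)]
-2.803361702899634
top [270.  211.2] [ 0.5634  0.0579 -0.0457] 0.02
scene [303.  221.6] [ 0.5667  0.0591 -0.0624] 0.025
joint [ 0.5645  0.0579 -0.0493] 0.065
[[283, 189], [257, 171], [214, 197], [239, 216]] [[0.482, -0.0876], [0.4826, -0.1903], [0.634, -0.1907], [0.6312, -0.0935]]
```

The crop confirms the large pale tin with the red stripe on the bench, at crop (247,180). The plate is at (540,200) with its centre line upright in the picture. The tin is at (0.564, 0.058) and the plate at (0.557, -0.144), yaw about -3.4°, so it must roll 0.202 m towards -y. I'll shut the fingers and go above the tin.

Emit:
servo_tool --commands '[{"linear": [-490, -262, 20], "angular": [0, 0, 70], "gripper": -1}, {"linear": [-490, -262, 20], "angular": [0, 0, 70], "gripper": -1}, {"linear": [-490, -262, 20], "angular": [0, 0, 70], "gripper": -1}, {"linear": [-490, -262, 20], "angular": [0, 0, 70], "gripper": -1}, {"linear": [-490, -262, 20], "angular": [0, 0, 70], "gripper": -1}, {"linear": [-490, -262, 20], "angular": [0, 0, 70], "gripper": -1}, {"linear": [-490, -262, 20], "angular": [0, 0, 70], "gripper": -1}, {"linear": [-490, -262, 20], "angular": [0, 0, 70], "gripper": -1}, {"linear": [-490, -262, 20], "angular": [0, 0, 70], "gripper": -1}, {"linear": [-490, -262, 20], "angular": [0, 0, 70], "gripper": -1}, {"linear": [-490, -262, 20], "angular": [0, 0, 70], "gripper": -1}, {"linear": [-490, -262, 20], "angular": [0, 0, 70], "gripper": -1}, {"linear": [-490, -262, 20], "angular": [0, 0, 70], "gripper": -1}, {"linear": [-490, -262, 20], "angular": [0, 0, 70], "gripper": -1}, {"linear": [-490, -262, 20], "angular": [0, 0, 70], "gripper": -1}, {"linear": [-490, -262, 20], "angular": [0, 0, 70], "gripper": -1}]'

```text
time_s: 2.65
position: [0.5637, 0.0695, 0.2227]
tool_rot: [[0.06, 0.998, 0.0], [0.998, -0.06, 0.0], [0.0, 0.0, -1.0]]
ft_force: [0.1, -0.6, 0.2]
grip_width: -0.0002
```

```bash
cat >> h.py <<'E'
PC=np.array([.5572,-.1439]);YAW=np.radians(-3.4)
dx=np.array([np.cos(YAW),np.sin(YAW)]);dy=np.array([-np.sin(YAW),np.cos(YAW)])
def deck(xy): d=np.asarray(xy)[:2]-PC; return np.round(1000*np.array([d@dx,d@dy]),1)
E
python3 - <<'E'
from rig import env
from h import *
s=env.observe();print(s['time_s'],s['position'],s['tool_rot'].round(4) if hasattr(s['tool_rot'],'round') else s['tool_rot'],s['grip_width'],s['ft_force'],s['q'])
print('tcp deck',deck(s['position']),'tin deck',deck([.5645,.0579]))
p=env.get_image('wrist');cv2.imwrite('pics/w1.png',p['frame'])
p=env.get_image('scene');cv2.imwrite('pics/s1.png',p['frame'])
E
```

```text
2.65 [0.5636967  0.06946714 0.22270977] [[ 6.010e-02  9.982e-01  4.000e-04]
 [ 9.982e-01 -6.010e-02  0.000e+00]
 [ 1.000e-04  4.000e-04 -1.000e+00]] -0.00015355390455967604 [ 0.10422414 -0.61770257  0.16745499] [-4.91617490e+00  2.44271048e+01  7.34171103e+01  4.54519841e-03
  8.21325591e+01 -1.47283057e+00]
tcp deck [ -6.2 213.4] tin deck [ -4.7 201.9]
```

View pics/s1.png

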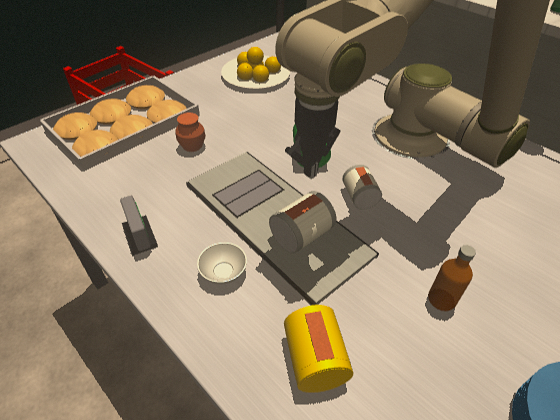

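View pics/w1.png

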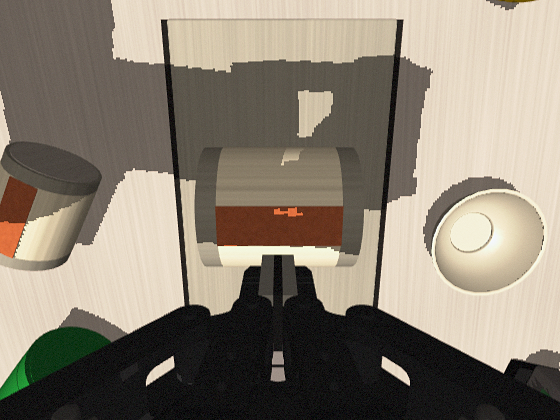

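The scene view shows the shut fingers above the tin near (310,170), with the bystanders untouched. The wrist view shows the tin centred on the fingers at (279,207). Going down to about 8 mm above it.

Emit:
servo_tool --commands '[{"linear": [0, 1, 45], "angular": [0, 0, 0], "gripper": -1}, {"linear": [0, 1, 80], "angular": [0, 0, 0], "gripper": -1}, {"linear": [0, 1, 90], "angular": [0, 0, 0], "gripper": -1}, {"linear": [0, 1, 92], "angular": [0, 0, 0], "gripper": -1}, {"linear": [0, 1, 92], "angular": [0, 0, 0], "gripper": -1}]'

```text
time_s: 3.25
position: [0.566, 0.0684, 0.1317]
tool_rot: [[0.061, 0.998, 0.002], [0.998, -0.061, -0.0], [-0.0, 0.002, -1.0]]
ft_force: [-0.7, 0.5, -0.0]
grip_width: 0.0001
```

Emit:
servo_tool --commands '[{"linear": [0, 0, 2], "angular": [0, 0, 0], "gripper": -1}, {"linear": [0, 0, 4], "angular": [0, 0, 0], "gripper": -1}, {"linear": [0, 0, 5], "angular": [0, 0, 0], "gripper": -1}, {"linear": [0, 0, 5], "angular": [0, 0, 0], "gripper": -1}]'

```text
time_s: 3.65
position: [0.5653, 0.0683, 0.1255]
tool_rot: [[0.062, 0.998, 0.0], [0.998, -0.062, -0.0], [-0.0, 0.0, -1.0]]
ft_force: [0.4, 1.1, -0.0]
grip_width: -0.0
```

Emit:
servo_tool --commands '[{"linear": [0, 0, 0.5], "angular": [0, 0, 0], "gripper": -1}, {"linear": [0, 0, 1], "angular": [0, 0, 0], "gripper": -1}, {"linear": [0, 0, 1], "angular": [0, 0, 0], "gripper": -1}]'

```text
time_s: 3.95
position: [0.5654, 0.0683, 0.1248]
tool_rot: [[0.062, 0.998, 0.001], [0.998, -0.062, -0.0], [-0.0, 0.001, -1.0]]
ft_force: [-0.4, 0.8, 4.6]
grip_width: -0.0
```

Emit:
servo_tool --commands '[{"linear": [0, 0, 0.5], "angular": [0, 0, 0], "gripper": -1}, {"linear": [0, 0, 0.5], "angular": [0, 0, 0], "gripper": -1}]'

```text
time_s: 4.15
position: [0.5654, 0.0683, 0.1247]
tool_rot: [[0.062, 0.998, 0.001], [0.998, -0.062, -0.0], [-0.0, 0.001, -1.0]]
ft_force: [-2.7, 0.9, 8.9]
grip_width: 0.0001
```

Emit:
servo_tool --commands '[{"linear": [0, 0, 0.4], "angular": [0, 0, 0], "gripper": -1}, {"linear": [-2, 0, 0.4], "angular": [0, 0, 0], "gripper": -1}, {"linear": [-6, 0, 0.4], "angular": [0, 0, 0], "gripper": -1}, {"linear": [-12, 0, 0.4], "angular": [0, 0, 0], "gripper": -1}, {"linear": [-17, 0, 0.4], "angular": [0, 0, 0], "gripper": -1}, {"linear": [-20, 0, 0.4], "angular": [0, 0, 0], "gripper": -1}, {"linear": [-20, 0, 0.4], "angular": [0, 0, 0], "gripper": -1}]'

```text
time_s: 4.85
position: [0.5642, 0.0479, 0.1249]
tool_rot: [[0.062, 0.998, 0.002], [0.998, -0.062, -0.0], [-0.0, 0.002, -1.0]]
ft_force: [-3.7, 0.5, 12.8]
grip_width: 0.0
```

```bash
python3 - <<'E'
from rig import env
from h import *
s=env.observe();print(s['time_s'],deck(s['position']),s['position'],s['ft_force'])
r=findtin(env,[.564,.048,-.05]);print(deck(r))
E
```

```text
4.85 [ -4.4 191.9] [0.56419638 0.04790148 0.12489456] [-3.65925089  0.52604585 12.81482928]
top [267.3 215. ] [ 0.6941 -0.0127 -0.1796] 1.0
scene [299.2 219.4] [ 0.5645  0.049  -0.0668] 0.116
joint [ 0.7608 -0.0794 -0.1296] 2.0
[199.4  76.5]
```

The top camera is now blocked by the arm. The scene view puts the tin 10 mm further along after a 20 mm fingertip stroke, so it rolled without slipping. Continuing the stroke.

Emit:
servo_tool --commands '[{"linear": [-4, 0, 0], "angular": [0, 0, 0], "gripper": -1}, {"linear": [-12, 0, 0], "angular": [0, 0, 0], "gripper": -1}, {"linear": [-20, 0, 0], "angular": [0, 0, 0], "gripper": -1}, {"linear": [-28, 0, 0.1], "angular": [0, 0, 0], "gripper": -1}, {"linear": [-33, 0, 0.3], "angular": [0, 0, 0], "gripper": -1}, {"linear": [-36, 0, 0.5], "angular": [0, 0, 0], "gripper": -1}, {"linear": [-36, 0, 0.5], "angular": [0, 0, 0], "gripper": -1}]'

```text
time_s: 5.75
position: [0.562, 0.0118, 0.1237]
tool_rot: [[0.062, 0.998, 0.001], [0.998, -0.062, -0.001], [-0.001, 0.001, -1.0]]
ft_force: [-2.4, -0.5, 7.0]
grip_width: -0.0002
```

```bash
python3 - <<'E'
from rig import env
from h import *
s=env.observe();print(s['time_s'],deck(s['position']),s['position'],s['ft_force'])
r=findtin(env,[.563,.030,-.05],('scene',));print(deck(r))
E
```

```text
5.75 [ -4.5 155.7] [0.56198141 0.01178371 0.1236831 ] [-2.35513545 -0.48114064  7.02346853]
scene [294.4 215.2] [ 0.5635  0.0307 -0.0685] 0.054
joint [ 0.5635  0.0307 -0.0689] 0.054
[ -4.1 174.7]
```

Emit:
servo_tool --commands '[{"linear": [0, 0, -2], "angular": [0, 0, 0], "gripper": -1}, {"linear": [0, 0, -10], "angular": [0, 0, 0], "gripper": -1}, {"linear": [18, 0, -12], "angular": [0, 0, 0], "gripper": -1}, {"linear": [36, 0, -12], "angular": [0, 0, 0], "gripper": -1}, {"linear": [36, 0, -8], "angular": [0, 0, 0], "gripper": -1}, {"linear": [36, 0, -3], "angular": [0, 0, 0], "gripper": -1}, {"linear": [36, 0, -1], "angular": [0, 0, 0], "gripper": -1}, {"linear": [36, 0, 0], "angular": [0, 0, 0], "gripper": -1}, {"linear": [36, 0, 0], "angular": [0, 0, 0], "gripper": -1}]'

```text
time_s: 6.75
position: [0.5639, 0.0477, 0.1236]
tool_rot: [[0.062, 0.998, 0.0], [0.998, -0.062, 0.0], [0.0, 0.0, -1.0]]
ft_force: [-2.3, 1.6, 7.3]
grip_width: 0.0002
```

```bash
python3 - <<'E'
from rig import env
from h import *
s=env.observe();print(s['time_s'],deck(s['position']),s['position'],s['ft_force'])
r=findtin(env,[.563,.030,-.05],('scene',));print(deck(r))
E
```

```text
6.75 [ -4.7 191.7] [0.56391421 0.04774539 0.12357969] [-2.32557182  1.60250635  7.29550482]
scene [296.1 216.2] [ 0.5641  0.0317 -0.1072] 0.152
joint [ 0.5641  0.0317 -0.1072] 0.152
[ -3.5 175.7]
```

Emit:
servo_tool --commands '[{"linear": [0, 0, 0.5], "angular": [0, 0, 0], "gripper": -1}, {"linear": [-3, 0, 0.5], "angular": [0, 0, 0], "gripper": -1}, {"linear": [-9, 0, 0.1], "angular": [0, 0, 0], "gripper": -1}, {"linear": [-17, 0, -0.2], "angular": [0, 0, 0], "gripper": -1}, {"linear": [-26, 0, -0.3], "angular": [0, 0, 0], "gripper": -1}, {"linear": [-36, 0, -0.3], "angular": [0, 0, 0], "gripper": -1}, {"linear": [-46, 0, -0.3], "angular": [0, 0, 0], "gripper": -1}, {"linear": [-55, 0, -0.2], "angular": [0, 0, 0], "gripper": -1}, {"linear": [-63, 0, 0.1], "angular": [0, 0, 0], "gripper": -1}, {"linear": [-69, 0, 0.5], "angular": [0, 0, 0], "gripper": -1}, {"linear": [-72, 0, 0.6], "angular": [0, 0, 0], "gripper": -1}, {"linear": [-72, 0, 0.6], "angular": [0, 0, 0], "gripper": -1}]'

```text
time_s: 8.05
position: [0.5595, -0.0251, 0.1235]
tool_rot: [[0.063, 0.998, 0.001], [0.998, -0.063, -0.001], [-0.001, 0.001, -1.0]]
ft_force: [-2.9, -1.3, 12.2]
grip_width: -0.0
```

```bash
python3 - <<'E'
from rig import env
from h import *
s=env.observe();print(s['time_s'],deck(s['position']),s['position'],s['ft_force'])
r=findtin(env,[.562,-.006,-.05],('scene',));print(deck(r))
E
```

```text
8.05 [ -4.7 118.8] [ 0.55952676 -0.02507579  0.12351022] [-2.88103184 -1.27153311 12.24416467]
scene [285. 206.] [ 0.5611 -0.006  -0.0673] 0.052
joint [ 0.5611 -0.0059 -0.0664] 0.052
[ -4.2 138. ]
```

Emit:
servo_tool --commands '[{"linear": [0, 0, -2], "angular": [0, 0, 0], "gripper": -1}, {"linear": [0, 0, -10], "angular": [0, 0, 0], "gripper": -1}, {"linear": [18, 0, -12], "angular": [0, 0, 0], "gripper": -1}, {"linear": [36, 0, -12], "angular": [0, 0, 0], "gripper": -1}, {"linear": [36, 0, -8], "angular": [0, 0, 0], "gripper": -1}, {"linear": [36, 0, -3], "angular": [0, 0, 0], "gripper": -1}, {"linear": [36, 0, -1], "angular": [0, 0, 0], "gripper": -1}, {"linear": [36, 0, 0], "angular": [0, 0, 0], "gripper": -1}, {"linear": [36, 0, 0], "angular": [0, 0, 0], "gripper": -1}]'

```text
time_s: 9.05
position: [0.5618, 0.0117, 0.1233]
tool_rot: [[0.062, 0.998, 0.001], [0.998, -0.062, -0.0], [0.0, 0.001, -1.0]]
ft_force: [-4.2, 1.3, 11.7]
grip_width: 0.0003
```

Emit:
servo_tool --commands '[{"linear": [-3, 0, 0], "angular": [0, 0, 0], "gripper": -1}, {"linear": [-9, 0, -0.4], "angular": [0, 0, 0], "gripper": -1}, {"linear": [-17, 0, -0.7], "angular": [0, 0, 0], "gripper": -1}, {"linear": [-26, 0, -0.8], "angular": [0, 0, 0], "gripper": -1}, {"linear": [-36, 0, -0.8], "angular": [0, 0, 0], "gripper": -1}, {"linear": [-46, 0, -0.8], "angular": [0, 0, 0], "gripper": -1}, {"linear": [-55, 0, -0.7], "angular": [0, 0, 0], "gripper": -1}, {"linear": [-63, 0, -0.4], "angular": [0, 0, 0], "gripper": -1}, {"linear": [-69, 0, 0], "angular": [0, 0, 0], "gripper": -1}, {"linear": [-72, 0, 0.1], "angular": [0, 0, 0], "gripper": -1}, {"linear": [-72, 0, 0.1], "angular": [0, 0, 0], "gripper": -1}]'

```text
time_s: 10.15
position: [0.5574, -0.0613, 0.1236]
tool_rot: [[0.063, 0.998, 0.001], [0.998, -0.063, -0.002], [-0.001, 0.001, -1.0]]
ft_force: [-4.9, -1.0, 13.7]
grip_width: 0.0
```

```bash
python3 - <<'E'
from rig import env
from h import *
s=env.observe();print(s['time_s'],deck(s['position']),s['position'],s['ft_force'])
r=findtin(env,[.561,-.042,-.05],('scene',));print(deck(r))
E
```

```text
10.15 [-4.7 82.5] [ 0.55744015 -0.0612663   0.12358703] [-4.92389711 -1.03182595 13.71823042]
scene [274.  199.9] [ 0.5596 -0.0425 -0.067 ] 0.043
joint [ 0.5596 -0.0425 -0.067 ] 0.043
[ -3.7 101.3]
```

The tin is at about 100 mm, exactly as predicted. Next stroke.

Emit:
servo_tool --commands '[{"linear": [0, 0, -2], "angular": [0, 0, 0], "gripper": -1}, {"linear": [0, 0, -10], "angular": [0, 0, 0], "gripper": -1}, {"linear": [18, 0, -12], "angular": [0, 0, 0], "gripper": -1}, {"linear": [36, 0, -12], "angular": [0, 0, 0], "gripper": -1}, {"linear": [36, 0, -8], "angular": [0, 0, 0], "gripper": -1}, {"linear": [36, 0, -3], "angular": [0, 0, 0], "gripper": -1}, {"linear": [36, 0, -1], "angular": [0, 0, 0], "gripper": -1}, {"linear": [36, 0, 0], "angular": [0, 0, 0], "gripper": -1}, {"linear": [36, 0, 0], "angular": [0, 0, 0], "gripper": -1}]'

```text
time_s: 11.15
position: [0.5596, -0.0242, 0.1232]
tool_rot: [[0.062, 0.998, 0.001], [0.998, -0.062, -0.0], [-0.0, 0.001, -1.0]]
ft_force: [-3.6, 1.5, 11.8]
grip_width: -0.0
```

Emit:
servo_tool --commands '[{"linear": [-3, 0, 0], "angular": [0, 0, 0], "gripper": -1}, {"linear": [-9, 0, -0.4], "angular": [0, 0, 0], "gripper": -1}, {"linear": [-17, 0, -0.7], "angular": [0, 0, 0], "gripper": -1}, {"linear": [-26, 0, -0.8], "angular": [0, 0, 0], "gripper": -1}, {"linear": [-36, 0, -0.8], "angular": [0, 0, 0], "gripper": -1}, {"linear": [-46, 0, -0.8], "angular": [0, 0, 0], "gripper": -1}, {"linear": [-55, 0, -0.7], "angular": [0, 0, 0], "gripper": -1}, {"linear": [-63, 0, -0.4], "angular": [0, 0, 0], "gripper": -1}, {"linear": [-69, 0, 0], "angular": [0, 0, 0], "gripper": -1}, {"linear": [-72, 0, 0], "angular": [0, 0, 0], "gripper": -1}, {"linear": [-72, 0, 0], "angular": [0, 0, 0], "gripper": -1}]'

```text
time_s: 12.25
position: [0.5552, -0.0973, 0.1237]
tool_rot: [[0.063, 0.998, 0.001], [0.998, -0.063, -0.002], [-0.002, 0.002, -1.0]]
ft_force: [-4.9, -1.0, 13.2]
grip_width: 0.0001
```

```bash
python3 - <<'E'
from rig import env
from h import *
s=env.observe();print(s['time_s'],deck(s['position']),s['position'],s['ft_force'])
r=findtin(env,[.560,-.078,-.05],('scene',));print(deck(r))
E
```

```text
12.25 [-4.8 46.4] [ 0.55517796 -0.09727927  0.12366935] [-4.90955042 -1.0009325  13.17613642]
scene [265.4 189.4] [ 0.5578 -0.0793 -0.0731] 0.042
joint [ 0.5578 -0.0793 -0.0731] 0.042
[-3.2 64.5]
```

Emit:
servo_tool --commands '[{"linear": [0, 0, -2], "angular": [0, 0, 0], "gripper": -1}, {"linear": [0, 0, -10], "angular": [0, 0, 0], "gripper": -1}, {"linear": [18, 0, -12], "angular": [0, 0, 0], "gripper": -1}, {"linear": [36, 0, -12], "angular": [0, 0, 0], "gripper": -1}, {"linear": [36, 0, -8], "angular": [0, 0, 0], "gripper": -1}, {"linear": [36, 0, -3], "angular": [0, 0, 0], "gripper": -1}, {"linear": [36, 0, -1], "angular": [0, 0, 0], "gripper": -1}, {"linear": [36, 0, 0], "angular": [0, 0, 0], "gripper": -1}, {"linear": [36, 0, 0], "angular": [0, 0, 0], "gripper": -1}]'

```text
time_s: 13.25
position: [0.5574, -0.0602, 0.1231]
tool_rot: [[0.062, 0.998, 0.001], [0.998, -0.062, -0.0], [-0.0, 0.001, -1.0]]
ft_force: [-2.9, 1.3, 10.6]
grip_width: 0.0002
```

Emit:
servo_tool --commands '[{"linear": [-3, 0, 0], "angular": [0, 0, 0], "gripper": -1}, {"linear": [-9, 0, -0.4], "angular": [0, 0, 0], "gripper": -1}, {"linear": [-17, 0, -0.7], "angular": [0, 0, 0], "gripper": -1}, {"linear": [-26, 0, -0.8], "angular": [0, 0, 0], "gripper": -1}, {"linear": [-36, 0, -0.8], "angular": [0, 0, 0], "gripper": -1}, {"linear": [-46, 0, -0.8], "angular": [0, 0, 0], "gripper": -1}, {"linear": [-55, 0, -0.7], "angular": [0, 0, 0], "gripper": -1}, {"linear": [-63, 0, -0.4], "angular": [0, 0, 0], "gripper": -1}, {"linear": [-69, 0, 0], "angular": [0, 0, 0], "gripper": -1}, {"linear": [-72, 0, 0], "angular": [0, 0, 0], "gripper": -1}, {"linear": [-72, 0, 0], "angular": [0, 0, 0], "gripper": -1}]'

```text
time_s: 14.35
position: [0.5529, -0.1333, 0.1238]
tool_rot: [[0.063, 0.998, 0.002], [0.998, -0.063, -0.002], [-0.002, 0.002, -1.0]]
ft_force: [-4.4, -1.8, 14.5]
grip_width: -0.0001
```

```bash
python3 - <<'E'
from rig import env
from h import *
s=env.observe();print(s['time_s'],deck(s['position']),s['position'],s['ft_force'])
r=findtin(env,[.558,-.115,-.05],('scene',));print(deck(r))
E
```

```text
14.35 [-4.9 10.3] [ 0.55294694 -0.13329865  0.12379482] [-4.42511761 -1.77465313 14.52849488]
scene [257. 184.] [ 0.5561 -0.1153 -0.0377] 0.046
joint [ 0.5555 -0.1152 -0.0293] 0.046
[-3.4 28.5]
```

Emit:
servo_tool --commands '[{"linear": [0, 0, -2], "angular": [0, 0, 0], "gripper": -1}, {"linear": [0, 0, -10], "angular": [0, 0, 0], "gripper": -1}, {"linear": [18, 0, -12], "angular": [0, 0, 0], "gripper": -1}, {"linear": [36, 0, -12], "angular": [0, 0, 0], "gripper": -1}, {"linear": [36, 0, -8], "angular": [0, 0, 0], "gripper": -1}, {"linear": [36, 0, -3], "angular": [0, 0, 0], "gripper": -1}, {"linear": [36, 0, -1], "angular": [0, 0, 0], "gripper": -1}, {"linear": [36, 0, 0], "angular": [0, 0, 0], "gripper": -1}, {"linear": [36, 0, 0], "angular": [0, 0, 0], "gripper": -1}]'

```text
time_s: 15.35
position: [0.5551, -0.0962, 0.123]
tool_rot: [[0.063, 0.998, 0.0], [0.998, -0.063, -0.0], [-0.0, 0.0, -1.0]]
ft_force: [-2.3, 2.3, 8.6]
grip_width: -0.0002
```

Emit:
servo_tool --commands '[{"linear": [-3, 0, 0], "angular": [0, 0, 0], "gripper": -1}, {"linear": [-9, 0, -0.4], "angular": [0, 0, 0], "gripper": -1}, {"linear": [-17, 0, -0.7], "angular": [0, 0, 0], "gripper": -1}, {"linear": [-26, 0, -0.8], "angular": [0, 0, 0], "gripper": -1}, {"linear": [-35, 0, -0.8], "angular": [0, 0, 0], "gripper": -1}, {"linear": [-43, 0, -0.8], "angular": [0, 0, 0], "gripper": -1}, {"linear": [-49, 0, -0.7], "angular": [0, 0, 0], "gripper": -1}, {"linear": [-53, 0, -0.7], "angular": [0, 0, 0], "gripper": -1}, {"linear": [-55, 0, -0.7], "angular": [0, 0, 0], "gripper": -1}, {"linear": [-55, 0, -0.7], "angular": [0, 0, 0], "gripper": -1}, {"linear": [-55, 0, -0.7], "angular": [0, 0, 0], "gripper": -1}]'

```text
time_s: 16.45
position: [0.5518, -0.1518, 0.1248]
tool_rot: [[0.063, 0.998, 0.002], [0.998, -0.063, -0.002], [-0.002, 0.002, -1.0]]
ft_force: [-5.7, -0.2, 16.7]
grip_width: -0.0002
```

```bash
python3 - <<'E'
from rig import env
from h import *
s=env.observe();print(s['time_s'],deck(s['position']),s['position'],s['ft_force'])
r=findtin(env,[.557,-.142,-.05],('scene',));print(deck(r))
E
```

```text
16.45 [-5.  -8.2] [ 0.55175997 -0.1517625   0.12479402] [-5.6691167  -0.20271991 16.73686703]
scene [250.6 178.4] [ 0.5533 -0.142  -0.0464] 0.064
joint [ 0.5533 -0.142  -0.0464] 0.064
[-4.   1.7]
```

Tin at about +1 mm. I'll lift off gently and clear the view.

Emit:
servo_tool --commands '[{"linear": [0, 0, -0.7], "angular": [0, 0, 0], "gripper": -1}, {"linear": [0, 0, -1.5], "angular": [0, 0, 0], "gripper": -1}, {"linear": [0, 0, -10], "angular": [0, 0, 0], "gripper": -1}, {"linear": [0, 0, -50], "angular": [0, 0, 0], "gripper": -1}, {"linear": [0, 0, -100], "angular": [0, 0, 0], "gripper": -1}, {"linear": [40, -30, -110], "angular": [0, 0, 0], "gripper": -1}, {"linear": [90, -60, -110], "angular": [0, 0, 0], "gripper": -1}, {"linear": [130, -90, -110], "angular": [0, 0, 0], "gripper": -1}, {"linear": [170, -120, -110], "angular": [0, 0, 0], "gripper": -1}, {"linear": [210, -120, -110], "angular": [0, 0, 0], "gripper": -1}, {"linear": [250, -120, -110], "angular": [0, 0, 0], "gripper": -1}, {"linear": [290, -120, -110], "angular": [0, 0, 0], "gripper": -1}, {"linear": [330, -120, -110], "angular": [0, 0, 0], "gripper": -1}, {"linear": [330, -120, -110], "angular": [0, 0, 0], "gripper": -1}]'

```text
time_s: 17.95
position: [0.4522, 0.1897, 0.233]
tool_rot: [[0.058, 0.998, 0.0], [0.998, -0.058, 0.001], [0.001, 0.0, -1.0]]
ft_force: [1.8, -0.6, -0.1]
grip_width: 0.0
```

```bash
python3 - <<'E'
from rig import env
from h import *
s=env.observe();print(s['time_s'],s['position'],s['ft_force'])
p=env.get_image('top');cv2.imwrite('pics/t2.png',p['frame'])
for n in('bottle','jar','bowl'):print(n,[d['extent'] for d in env.trace(p,n)[:1]])
r=findtin(env,[.557,-.142,-.05]);print(deck(r))
r=findtin(env,[.557,-.142,-.05]);print(deck(r))
f=p['frame'][160:270,200:420];cv2.imwrite('pics/crop2.png',cv2.resize(cv2.convertScaleAbs(f,alpha=1.5),None,fx=3.6,fy=3.6,interpolation=cv2.INTER_CUBIC))
E
```

```text
17.95 [0.45215649 0.18969898 0.23302626] [ 1.77508246 -0.58232062 -0.12078389]
bottle [[113.3, 241.0, 132.5, 264.0]]
jar [[448.5, 203.0, 487.6, 236.0]]
bowl [[268.9, 116.5, 313.5, 158.9]]
top [352.6 214. ] [ 0.5513 -0.1439 -0.0848] 0.036
scene [249.6 176.9] [ 0.5545 -0.1421 -0.0639] 0.022
joint [ 0.5523 -0.1438 -0.077 ] 0.08
[-4.9 -0.2]
top [354.  210.7] [ 0.5519 -0.1442 -0.0701] 0.035
scene [249.1 178.3] [ 0.5551 -0.1421 -0.0468] 0.033
joint [ 0.5529 -0.144  -0.0741] 0.091
[-4.3 -0.3]
```

View pics/crop2.png

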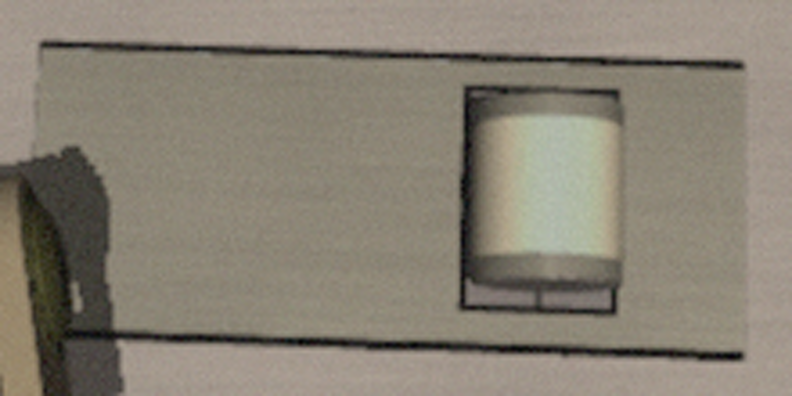

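View pics/t2.png

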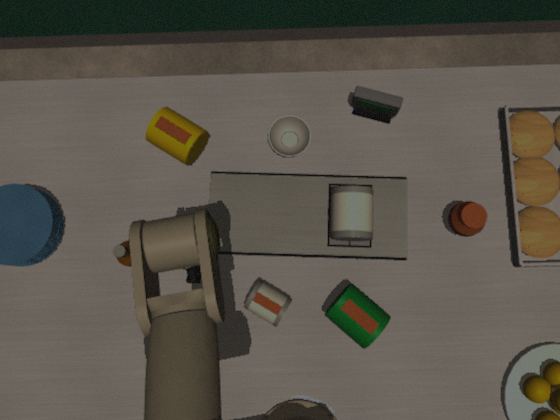

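The tin sits centred across the plate, with the centre line showing below its middle at crop (540,297). The bowl (289,137), jar (468,218) and bottle (123,253) are where they were, with the bottle partly hidden by the arm.

```bash
python3 -c "
from rig import env
print(env.close_job())"
```

```text
the job is handed in; nothing more can be done
None
```

The tin now lies at rest across the middle of the weighing plate, over its centre line, and the job is handed in at about 18 s on the robot's clock. I rolled it about 202 mm towards -y in six strokes, with the shut fingertips on top of it. The force readings during the rolling were about 7 to 17 N.

**Final position:** with the arm clear, both cameras together put the tin's centre about 0.3 mm from the centre line. It is about 4 to 5 mm off the plate's middle along that line, and its axis is within about 1 to 2° of it. Two fits taken one after the other agreed to within a millimetre, so the tin is still.

**Bystanders:** the bowl and jar are where they were, and the bottle looks unmoved, although the arm partly hid it in the last top view.

**Disagreements between checks:**
- The scene camera alone reads the tin about 2 mm further towards +y than the top camera, within the calibration error and well inside the 18 mm limit.
- While the arm covered the tin, the top-camera fit failed, so during the rolling I relied on the scene camera and the fingertip travel.

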